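# Hang the strainer basket on the under-sink carousel

### The job

Put the strainer basket away on the hook carousel: take the tall canister off the carousel's drip tongue and stand it upright in the free end of the clear tub; turn the carousel until its empty hook is straight above the round dish on the drip tongue; only then hang the basket on that hook by its arched handle and let it hang there freely. Do it gently, and leave the other things standing where they are.

Things in the scene. Friction and masses are not known exactly. Their poses are not given: they have to be found in the camera images.
- carousel (a joint): Angle of the carousel's turning top about its upright axis, counter-clockwise from above positive; 0 or a full turn (6.28) = the empty hook is straight above the dish. It turns freely either way within -9 to 9 rad, needs about 0.1 N m, and stays where it is left.
- knob (a point): Grip point on the axis of the ribbed round white knob on top of the carousel: diameter 40 mm, from 220 to 262 mm above the table, this point at 243 mm. Turn it by hand to turn the carousel; the hook arms begin below it, their tops at 211 mm above the table (tips of the hooks 215 mm).
- free_hook (a point): Seat (lowest point of the bar's centre line) of the empty hook, 112.5 mm from the carousel axis, 195 mm above the table. 8 mm round steel bar: the arm runs outward at 207 mm height, dips to the seat between 106 and 119 mm from the axis, then turns up to a tip at 128 mm from the axis, whose top is 215 mm above the table. The point's -x axis points outward along the hook.
- dish (a point): Centre of the round dish (68 mm across, a flat ring bead) on the fixed drip tongue of the carousel's stand, 8 mm above the table, 112.5 mm from the carousel axis. Its -x axis points outward along the tongue, which is 76 mm wide, 8 mm thick and ends 210 mm from the axis. The stand's position and yaw vary.
- canister_center (a point): Centre of the tall white closed canister, 46 mm in diameter and 160 mm high, upright, about 0.16 kg. It starts on the outer end of the drip tongue, 175 mm from the carousel axis, where it is in the way of hanging.
- tub_free (a point): Middle of the free end of the clear open tub, on its floor, 4 mm above the table. Tub: 170 (its own x) by 120 by 55 mm high, wall 4 mm, fixed; this point lies 36 mm from its centre along its +x; a glass jar (56 mm wide, 90 mm high) stands 45 mm from the centre the other way. It may be left or right of the carousel.
- basket_center (a point): Centre, half-way up, of the round steel strainer basket, 115 mm high, upright, about 0.12 kg. Cup 62 mm across, 42 mm high; above it a rigid arch of 8 mm bar in this point's y-z plane: two upright legs 46 mm over their outsides (30 mm inside), from 52 to 90 mm above the underside, then a peak. The window is open along x. Grip it across the legs (along y): the hook enters between the fingers.
- arch_top (a point): Peak of the basket's arch, on the underside of the bar, 107 mm above the basket's underside: it rests on top of the hook's bar at the seat, 4 mm above the seat's centre line.
- basket: The same basket; origin at the centre of its underside.
- stand: The carousel with its stand: round white base 150 mm across, post; origin on the axis at table height, drip tongue along its -x. Five identical steel hooks point outward 72 degrees apart; four carry wares fixed to them (turner, bottle brush, funnel, ladle; down to 55 mm above the table, within 142 mm of the axis), one is empty.
- soap: Soap bottle, 60 mm wide, 150 mm high, bystander; origin under its centre.
- mug: White mug, 76 mm wide, 85 mm high, bystander; origin under its centre.
- spray: Metal spray can, 54 mm wide, 150 mm high, bystander; origin under its centre.
- tablets: Cardboard carton, 90 x 60 x 110 mm high, bystander; origin under its centre.
- salt: Low glass jar, 52 mm wide, 60 mm high, bystander, standing close beside the basket (on its +x side, about 17 mm clear); origin under its centre.
- brush: Dish brush lying flat along its x, bystander; origin at its underside.
- tub_jar: Glass jar with lid, 56 mm wide, 90 mm high, standing in the other end of the tub, bystander; origin under its centre.
- canister: The same canister; origin at the centre of its underside.
Mind the look-alikes: they are no part of the job. What is shaped like the canister but blue, red or yellow is not meant.

How it is judged:
By the outcome, as a careful person would: the job done as asked, in the order asked, and still so for the second after the job is handed in, with the robot touching nothing.
It also fails if it takes over 72 s, if anything falls off the work surface, if the arm or the gripper's body presses on something with over 40 N, if the wrist force passes 120 N, or if a joint passes its speed limit or range.

### The arm

A 6-joint arm with a two-finger parallel gripper is mounted at the origin on the work surface. World frame = base frame: x ahead of the robot, y to its left, z up, the work surface at z = 0. Lengths are in m, angles in rad, forces in N, time in s.
With the tool pointing down it reaches from about 0.375 to 0.975 m from the base axis. Payload 3.8 kg.
Tool frame: the origin (TCP) lies on the centre line of the jaws, within the pads' length; the fingertips stand 17 mm ahead of it and the grasp point (between the pads) lies 2 mm behind it (bot.tip_extent is the distance from the TCP to the fingertips, in m); z points along the fingers, y is the line along which they close (so a half turn about z gives the same grasp; the last joint's range is limited). The gripper opens to 85 mm and grips with 20 to 120 N. Pads are 22 mm wide; open, the fingers measure 114 mm over their backs; the gripper's body (76 mm by 85 mm) begins 54 mm behind the grasp point. The pads swing forward as they close: fully open they stand 13 mm farther back than shut.
Start: joints at [1.209, 0.264, 1.604, -0, 1.274, -0.037], TCP at [0.215, 0.64, 0.248] pointing down, gripper open.
Joint ranges: [-2.63, 2.63], [-0.94, 2.18], [0.31, 2.57], [-1.31, 4.45], [0, 2.66], [-2.55, 2.55]. Speed limits (rad/s): [2.57, 2.57, 3.14, 3.14, 3.14, 3.14].

### API

Orientations are given as a rotation vector (axis times angle).
In Python, from workcell import readout, read_camera, finish_job, bot gives the robot as it stands.
- The arm moves only by the tool jog_arm, never from a script. Its argument "deltas" is one flat list of numbers, 7 for each row, row after row: the shift along the tool's x, y, z in m, then the turn, a rotation vector about the tool's x, y, z in degrees, then the gripper command: -1 is shut, 1 is fully open, values between are in proportion. A call has 1 to 8 rows; each row is the pose to reach, as a shift and turn from the pose commanded when the call began, along the tool's axes at that moment; what a row does not reach only later rows make up. A row lasts 1/10 s, in which the tool goes at most 50 mm and 8.59 degrees, less where a joint would pass 70% of its speed; a pose out of reach is approached as far as the arm can. A call with a gripper value outside its range is refused whole. The fingers move at their own pace and stop on an object; "squeeze" is the grip in N (left out, the last holds). Time passes only in rows, so rows that repeat a pose let the fingers close. It gives the time, the measured TCP pose, the force, the opening and the grip force at its end, in the units of the state.
- readout.read_state(): the state, without advancing time (a new reading comes with each control period).
- read_camera(name): name is "side" or "top"; returns a dict with "color" (420x560x3 uint8, blue, green, red), "fx", "fy", "cx", "cy" (pixels), "origin" and "attitude" of the camera in the world. Camera axes: x right, y down, z forward; pixel columns grow to the right and rows downward; lengths in m; the calibration is good to about 2 mm. A picture is of the moment at which its call begins. There is no depth.
- finish_job(): hands the job in; it is judged then, once.
The state is a dict: "time": time; "q": joint angles; "joint_vel": joint speeds; "joint_torque": joint torques, N m; "tool_pos": TCP position; "tcp_rot": TCP orientation; "wrist_force": force on the tool from outside, world axes, zero at the start; "torque": the same for the moment, N m; "width": opening from 0.0 (shut) to 1.0 (fully open); "grip_force": force on a finger pad.
Only numpy, scipy, OpenCV 4.12 (cv2) and the standard library are available. Lean on these libraries where they do the work, as an engineer would, in place of code of your own. Each camera call takes 0.05 s, during which the arm holds its last target. There are 200 camera calls.

## Working session

There is one attempt and no reset: what is moved stays moved. The work goes in short steps, Python scripts to look and compute and a tool call to move; the robot and the scene stay as the last step left them, time stands still between calls to the robot, and variables do not carry over. Pictures are saved under pics/ and viewed, at most 10 in all, crops included, and the job is handed in when it is done.

Besides the shell and the picture viewer there is one more tool, called after "Call:" in YAML: its name, and indented under it one key for each argument. jog_arm: Moves the arm, as the interface text tells. Its arguments: {"type":"object","properties":{"deltas":{"type":"array"},"squeeze":{"type":"number"}},"required":["deltas"]}

```bash
mkdir -p pics; ls
cat > h.py <<'E'
import numpy as np,cv2
from scipy.spatial.transform import Rotation as R
from workcell import readout, read_camera, bot
def cam(n,save=None):
    c=read_camera(n)
    if save: cv2.imwrite('pics/'+save,c['color'])
    return c
def att(c):
    a=np.array(c['attitude'],float)
    return a if a.shape==(3,3) else R.from_rotvec(a).as_matrix()
def ray(c,u,v):
    return np.array(c['origin'],float),att(c)@np.array([(u-c['cx'])/c['fx'],(v-c['cy'])/c['fy'],1.])
def onz(c,u,v,z):
    o,d=ray(c,u,v); return o+d*(z-o[2])/d[2]
def proj(c,p):
    q=att(c).T@(np.array(p)-np.array(c['origin'],float)); return q[0]/q[2]*c['fx']+c['cx'],q[1]/q[2]*c['fy']+c['cy']
def tri(c1,p1,c2,p2):
    o1,d1=ray(c1,*p1);o2,d2=ray(c2,*p2)
    A=np.stack([d1,-d2],1);s=np.linalg.lstsq(A,o2-o1,rcond=None)[0]
    a,b=o1+d1*s[0],o2+d2*s[1];return (a+b)/2,np.linalg.norm(a-b)
E
python3 - <<'E'
from h import *
for n in('side','top'):
    c=cam(n,n+'0.png');print(n,c['fx'],c['cx'],c['cy'],c['origin'],c['attitude'])
print(readout.read_state())
E
```

```text
pics
side 434.95627134393396 273.2494762273203 210.27864556018812 [0.39949005 0.98166994 1.06699582] [-0.14573224  2.81293034 -1.24364051]
top 464.92508500932763 287.0839002754159 211.2891384615964 [0.45305038 0.00680476 1.54069408] [-2.1991874   2.18859189 -0.0803091 ]
{'time': 0.1, 'q': array([ 1.20909596e+00,  2.64701474e-01,  1.60528522e+00, -7.70042845e-06,
        1.27369072e+00, -3.68954258e-02]), 'joint_vel': array([-0.00161199, -0.00299953, -0.00383555, -0.00048261, -0.0002703 ,
       -0.00108526]), 'joint_torque': array([-2.76640758e-04, -5.16707397e+01, -3.68590772e+01, -1.28718625e-04,
        6.33947086e-03,  4.63176846e-06]), 'tool_pos': array([0.21518123, 0.63910178, 0.24704474]), 'tcp_rot': array([-0.5078933 , -3.09985333,  0.00321179]), 'wrist_force': array([0.11777612, 1.13351521, 0.57732001]), 'torque': array([0.0003797 , 0.00859687, 0.08160277]), 'grip_force': 0.0, 'width': 1.0024371653226845}
```

View pics/side0.png

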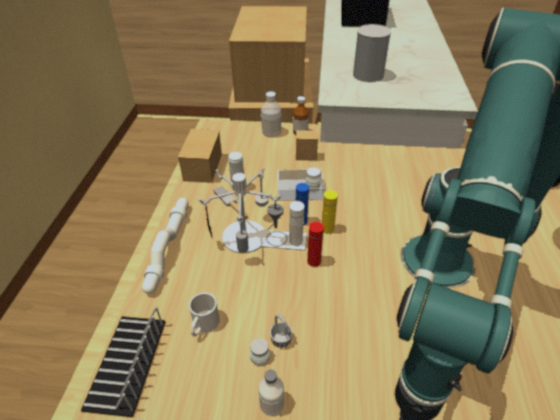

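View pics/top0.png

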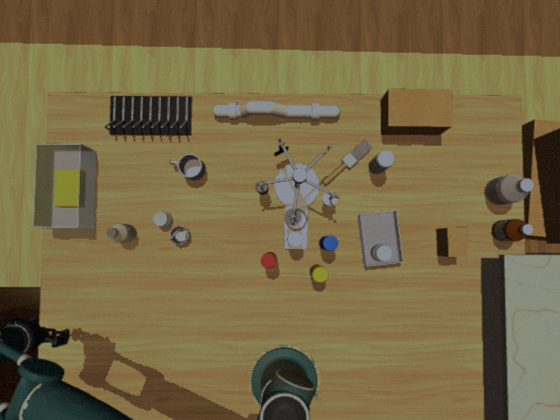

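The side view shows the carousel post at about (240,210). The white canister is at (296,222), with look-alikes in blue (302,205), red (315,245) and yellow (330,212). The grey spray can at (236,168) is also canister-shaped. The basket is at (281,333), the salt at (260,351) and the tub at (302,185). In the top view the tub is at (381,238), with the jar in its near end. I'll take close crops next.

Run:
```python
from h import *
t=cv2.imread('pics/top0.png');s=cv2.imread('pics/side0.png')
cv2.imwrite('pics/tc.png',cv2.resize(t[130:280,215:415],None,fx=4,fy=4,interpolation=cv2.INTER_CUBIC))
a=cv2.resize(s[165:265,190:350],None,fx=5,fy=5,interpolation=cv2.INTER_CUBIC)
cv2.imwrite('pics/sc.png',a)
b=cv2.resize(s[305:375,235:305],None,fx=5.7,fy=5.7,interpolation=cv2.INTER_CUBIC)
d=cv2.resize(t[200:270,145:215],None,fx=5.7,fy=5.7,interpolation=cv2.INTER_CUBIC)
cv2.imwrite('pics/bc.png',np.hstack([b,d]))
```

```text
(no output)
```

View pics/tc.png

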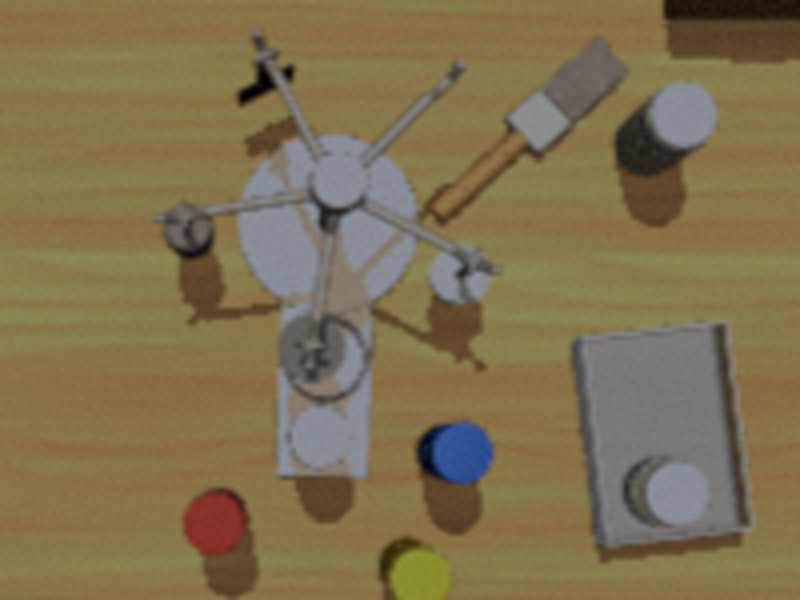

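View pics/sc.png

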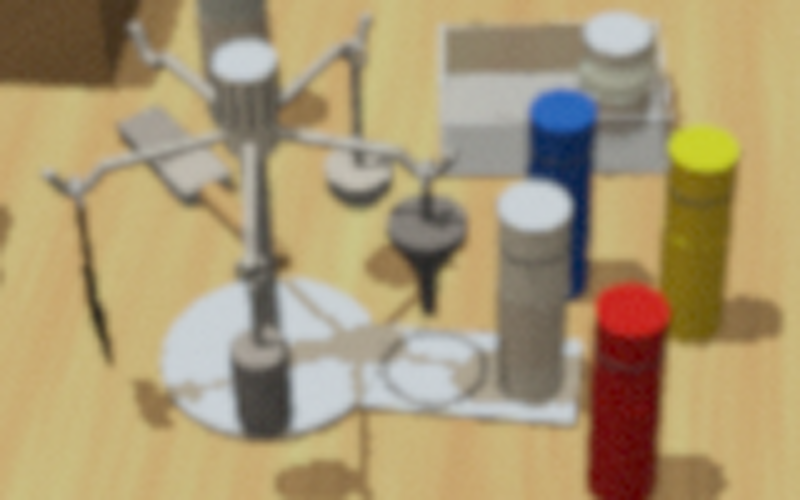

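View pics/bc.png

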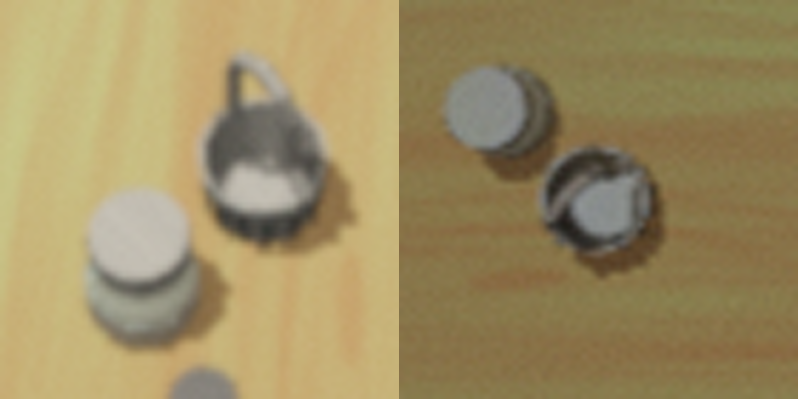

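The crops show the following:
- **Canister:** top crop (320,437), side crop (535,206). It is the only white one on the tongue.
- **Look-alikes, top crop:** blue (458,452), red (215,522), yellow (420,574). The spray can is at (683,118), and the jar in the tub is at (675,492).
- **Hooks:** the empty one points up-right, with its tip at (460,65). The funnel hook is over the dish now.
- **Basket:** the arch peak is near bc (240,58) in the side view. The salt is beside the basket.

```bash
cat > m.py <<'E'
from h import *
T=lambda x,y:(215+x/4-.375,130+y/4-.375)
S=lambda x,y:(190+x/5-.4,165+y/5-.4)
BS=lambda x,y:(235+x/5.7-.4,305+y/5.7-.4)
BT=lambda x,y:(145+(x-399)/5.7-.4,200+y/5.7-.4)
E
python3 - <<'E'
from m import *
np.set_printoptions(precision=4,suppress=True)
t=cam('top');s=cam('side')
def P(n,*a):print(n,*a)
for n,a,b in [('canlid',(320,437),(535,206)),('knob',(339,178),(244,61)),('blue',(460,452),(563,110)),('red',(215,522),(632,310)),('yellow',(420,574),(704,150)),('jarlid',(677,492),(618,36)),('dish',(328,360),(434,369)),('emptytip',(460,66),(366,20)),('emptytip_alt',(460,66),(135,27))]:
    P(n,*tri(t,T(*a),s,S(*b)))
P('can top z.168',onz(t,*T(320,437),.168),onz(s,*S(535,206),.168))
P('knob top z.262',onz(t,*T(339,178),.262),onz(s,*S(244,61),.262))
P('dish',onz(t,*T(328,360),.008),onz(s,*S(434,369),.008))
P('base',onz(t,*T(327,220),.01))
P('tongue end',onz(t,*T(279,475),.008),onz(t,*T(367,475),.008), 'near', onz(t,*T(283,303),.008),onz(t,*T(370,303),.008))
P('etip',onz(t,*T(460,66),.213))
P('tub rim',[onz(t,*T(*p),.055)[:2] for p in((576,340),(727,323),(750,524),(604,543))])
for n,a,b in[('salt',(487,108),(138,236))]:P(n,tri(t,BT(*a),s,BS(*b)),onz(t,*BT(*a),.06))
P('basket rim',onz(t,*BT(596,200),.042),onz(s,*BS(264,155),.042))
for h in(.111,.09):
  P('arch pts',h,'side peak',onz(s,*BS(240,58),h))
st=readout.read_state();print(st['tool_pos'],R.from_rotvec(st['tcp_rot']).as_matrix())
im=t['color'][205:262,150:207];b=cv2.resize(im,None,fx=10,fy=10,interpolation=cv2.INTER_CUBIC)
cv2.imwrite('pics/b2.png',cv2.convertScaleAbs(b,alpha=1.6))
E
```

```text
canlid [ 0.458  -0.0291  0.1667] 0.0017568841218498009
knob [ 0.6367 -0.0393  0.2607] 0.002257070520993116
blue [ 0.4472 -0.1331  0.1601] 0.0022153403488662416
red [0.3946 0.0482 0.1573] 0.002280698892933198
yellow [ 0.3556 -0.1037  0.1572] 0.004976640034784551
jarlid [ 0.4162 -0.3095  0.0898] 0.0030121994551781917
dish [ 0.5235 -0.0397  0.004 ] 0.0005521415617158351
emptytip [ 0.6448 -0.1232  0.2477] 0.14641989404679231
emptytip_alt [ 0.7265 -0.128   0.2138] 4.925887017239339e-05
can top z.168 [ 0.4589 -0.029   0.168 ] [ 0.457  -0.0277  0.168 ]
knob top z.262 [ 0.6376 -0.0391  0.262 ] [ 0.6351 -0.0376  0.262 ]
dish [ 0.523  -0.0396  0.008 ] [ 0.5233 -0.0358  0.008 ]
base [ 0.6389 -0.0383  0.01  ]
tongue end [0.4282 0.0004 0.008 ] [ 0.4285 -0.072   0.008 ] near [ 0.57   -0.0022  0.008 ] [ 0.5703 -0.0742  0.008 ]
etip [ 0.7267 -0.1281  0.213 ]
tub rim [array([ 0.5379, -0.2369]), array([ 0.5522, -0.3583]), array([ 0.3917, -0.3751]), array([ 0.3762, -0.2584])]
salt (array([0.5219, 0.3974, 0.0562]), np.float64(0.0002587630914763105)) [0.5219 0.3964 0.06  ]
basket rim [0.4711 0.3387 0.042 ] [0.4703 0.3414 0.042 ]
arch pts 0.111 side peak [0.4813 0.3358 0.111 ]
arch pts 0.09 side peak [0.4831 0.3216 0.09  ]
[0.2153 0.6393 0.2474] [[-0.9477  0.3191 -0.0005]
 [ 0.3191  0.9477 -0.0014]
 [ 0.0001 -0.0015 -1.    ]]
```

View pics/b2.png

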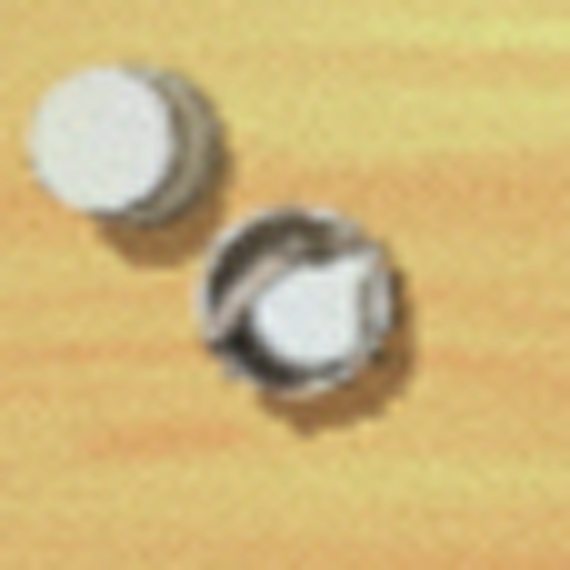

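The basket's arch, from (215,325) to (300,245) in this crop, matches its x axis pointing at the salt, about 45–48° in the world. The canister is at (0.458,-0.029) and the carousel axis at (0.637,-0.039). The empty hook is at -45° and needs about -136°. The free end of the tub is at (0.500,-0.303). First I'll move to above the canister.

Call:
jog_arm:
  deltas: [-0.44,-0.558,-0.012,0,0,-18.6,0.8,-0.44,-0.558,-0.012,0,0,-18.6,0.8,-0.44,-0.558,-0.012,0,0,-18.6,0.8,-0.44,-0.558,-0.012,0,0,-18.6,0.8,-0.44,-0.558,-0.012,0,0,-18.6,0.8,-0.44,-0.558,-0.012,0,0,-18.6,0.8,-0.44,-0.558,-0.012,0,0,-18.6,0.8,-0.44,-0.558,-0.012,0,0,-18.6,0.8]

```text
time: 1.0
tool_pos: [0.35, 0.2612, 0.2551]
tcp_rot: [-0.001, 3.141, 0.0]
wrist_force: [0.9, -0.3, -0.0]
width: 0.898
grip_force: 0.0
```

```bash
cat > d.py <<'E'
import sys
from h import *
# usage: d.py x y z yaw_deg  -> delta in tool frame from measured pose
x,y,z,w=map(float,sys.argv[1:5])
st=readout.read_state();M=R.from_rotvec(st['tcp_rot'])
a=np.radians(w);T=R.from_matrix(np.array([[np.cos(a),np.sin(a),0],[np.sin(a),-np.cos(a),0],[0,0,-1.]]))
print('t',st['time'],'pos',st['tool_pos'].round(4),'yaw',np.degrees(np.arctan2(*M.as_matrix()[1::-1,0])).round(1),'q6',st['q'][5].round(2),'w',round(st['width'],3),'F',st['wrist_force'].round(1))
print('delta',M.inv().apply(np.array([x,y,z])-st['tool_pos']).round(4),np.degrees((M.inv()*T).as_rotvec()).round(1))
E
python3 d.py .454 -.029 .26 180
python3 - <<'E'
from h import *
t=cam('top');s=cam('side')
for yaw in(40,45,50):
  a=np.radians(yaw+90)
  for k,z in((-.019,.09),(0,.111),(.019,.09)):
    p=(.4707+k*np.cos(a),.340+k*np.sin(a),z);u,v=proj(t,p);us,vs=proj(s,p)
    print(yaw,k,((u-150)*10+4.5,(v-205)*10+4.5),((us-235)*5.7+2.3,(vs-305)*5.7+2.3))
E
```

```text
t 1.0 pos [0.35   0.2612 0.2551] yaw -180.0 q6 -0.99 w 0.898 F [ 0.9 -0.3 -0. ]
delta [-0.1039 -0.2902 -0.0049] [0. 0. 0.]
40 -0.019 (np.float64(305.42504864683406), np.float64(261.6743264313753)) (np.float64(239.48355978678333), np.float64(65.13499983309076))
40 0 (np.float64(242.0050145118587), np.float64(299.8474606770678)) (np.float64(262.3023667154993), np.float64(67.92272469304058))
40 0.019 (np.float64(210.04318634615697), np.float64(339.8859730908823)) (np.float64(286.30194031462264), np.float64(124.19792494727719))
45 -0.019 (np.float64(301.89333499270003), np.float64(257.7272277583718)) (np.float64(236.59743953921532), np.float64(66.96707346146565))
45 0 (np.float64(242.0050145118587), np.float64(299.8474606770678)) (np.float64(262.3023667154993), np.float64(67.92272469304058))
45 0.019 (np.float64(213.5752925446509), np.float64(343.8420420992254)) (np.float64(289.21591421797444), np.float64(122.292391318079))
50 -0.019 (np.float64(298.02632140044307), np.float64(254.10770773277432)) (np.float64(233.90401609169223), np.float64(69.0081175746381))
50 0 (np.float64(242.0050145118587), np.float64(299.8474606770678)) (np.float64(262.3023667154993), np.float64(67.92272469304058))
50 0.019 (np.float64(217.4442535888296), np.float64(347.47030463771193)) (np.float64(291.92195071960714), np.float64(120.17483815983854))
```

Call:
jog_arm:
  deltas: [-0.104,-0.29,-0.005,0,0,0,0.8,-0.104,-0.29,-0.005,0,0,0,0.8,-0.104,-0.29,-0.005,0,0,0,0.8,-0.104,-0.29,-0.005,0,0,0,0.8,-0.104,-0.29,-0.005,0,0,0,0.8,-0.104,-0.29,-0.005,0,0,0,0.8,-0.104,-0.29,-0.005,0,0,0,0.8,-0.104,-0.29,-0.005,0,0,0,0.8]

```text
time: 1.9
tool_pos: [0.4542, -0.0277, 0.2598]
tcp_rot: [-0.005, -3.141, -0.001]
wrist_force: [-1.3, 0.3, -0.1]
width: 0.903
grip_force: 0.0
```

```bash
python3 d.py .454 -.029 .148 180
```

```text
t 1.9 pos [ 0.4542 -0.0277  0.2598] yaw 179.8 q6 -1.68 w 0.903 F [-1.3  0.3 -0.1]
delta [ 1.000e-04 -1.400e-03  1.118e-01] [ 0.  -0.  -0.2]
```

Call:
jog_arm:
  deltas: [0,0,0.03,0,0,0,0.8,0,0,0.06,0,0,0,0.8,0,0,0.09,0,0,0,0.8,0,0,0.105,0,0,0,0.8,0,0,0.112,0,0,0,0.8,0,0,0.112,0,0,0,0.3,0,0,0.112,0,0,0,0,0,0,0.112,0,0,0,-0.2]
  squeeze: 25

```text
time: 2.7
tool_pos: [0.4549, -0.0266, 0.1494]
tcp_rot: [-0.001, 3.139, -0.0]
wrist_force: [-0.1, -0.1, -0.9]
width: 0.53
grip_force: 25.7
```

Call:
jog_arm:
  deltas: [0,0,0,0,0,0,-0.5,0,0,0,0,0,0,-0.5,0,0,0,0,0,0,-0.5,0,0,0,0,0,0,-0.5]

```text
time: 3.1
tool_pos: [0.4548, -0.027, 0.1491]
tcp_rot: [0.001, 3.139, 0.0]
wrist_force: [0.2, 0.0, 5.9]
width: 0.532
grip_force: 25.7
```

Call:
jog_arm:
  deltas: [0,0,-0.01,0,0,0,-0.5,0,0,-0.035,0,0,0,-0.5,0,0,-0.065,0,0,0,-0.5,0,0,-0.095,0,0,0,-0.5,0,0,-0.125,0,0,0,-0.5,0,0,-0.155,0,0,0,-0.5,0,0,-0.18,0,0,0,-0.5,0,0,-0.185,0,0,0,-0.5]
  squeeze: 30

```text
time: 3.9
tool_pos: [0.4551, -0.0273, 0.3366]
tcp_rot: [0.0, 3.136, -0.002]
wrist_force: [-0.1, -0.0, -1.1]
width: 0.53
grip_force: 31.3
```

```bash
python3 d.py .496 -.303 .33 180
```

```text
t 3.9 pos [ 0.4551 -0.0273  0.3366] yaw 180.0 q6 -1.68 w 0.53 F [-0.1 -0.  -1.1]
delta [-0.041  -0.2757  0.0071] [-0.1  0.3 -0. ]
```

Call:
jog_arm:
  deltas: [-0.004,-0.03,0,0,0,0,-0.5,-0.01,-0.07,0,0,0,0,-0.5,-0.017,-0.11,0,0,0,0,-0.5,-0.023,-0.15,0,0,0,0,-0.5,-0.029,-0.19,0,0,0,0,-0.5,-0.035,-0.23,0,0,0,0,-0.5,-0.039,-0.26,0,0,0,0,-0.5,-0.041,-0.276,0,0,0,0,-0.5]

```text
time: 4.7
tool_pos: [0.4939, -0.305, 0.3308]
tcp_rot: [-0.004, -3.138, -0.002]
wrist_force: [0.3, 0.2, -1.1]
width: 0.53
grip_force: 31.5
```

```bash
python3 - <<'E'
from h import *
cam('top')
t=cam('top','t1.png');s=cam('side','s1.png')
a=cv2.resize(t['color'][170:310,340:460],None,fx=3.3,fy=3.3,interpolation=cv2.INTER_CUBIC)
b=cv2.resize(s['color'][60:220,250:370],None,fx=3.3,fy=3.3,interpolation=cv2.INTER_CUBIC)
b=b[:a.shape[0]+60];a=cv2.copyMakeBorder(a,0,b.shape[0]-a.shape[0],0,0,0)
cv2.imwrite('pics/ab.png',np.hstack([a,b]))
E
python3 d.py .496 -.303 .148 180
```

```text
t 4.85 pos [ 0.4942 -0.3029  0.3315] yaw 179.9 q6 -2.16 w 0.527 F [ 1.   0.6 -2.2]
delta [-0.0022 -0.0005  0.1835] [ 0.1 -0.1 -0.1]
```

View pics/ab.png

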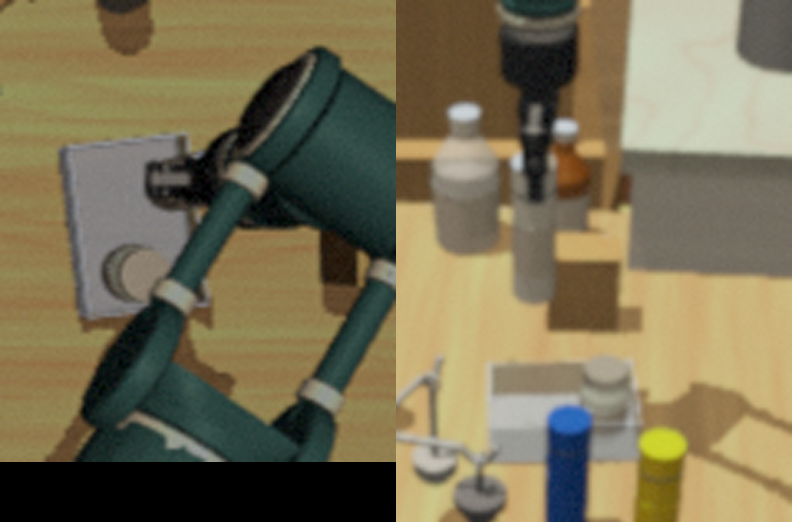

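The canister is held upright above the free end of the tub. The left half shows the tub's free end near (130,190), and the right half shows the canister at (534,240). Now I'll lower it.

Call:
jog_arm:
  deltas: [-0.002,0,0.03,0,0,0,-0.5,-0.002,0,0.06,0,0,0,-0.5,-0.002,0,0.09,0,0,0,-0.5,-0.002,0,0.12,0,0,0,-0.5,-0.002,0,0.15,0,0,0,-0.5,-0.002,0,0.17,0,0,0,-0.5,-0.002,0,0.178,0,0,0,-0.5,-0.002,0,0.181,0,0,0,-0.5]

```text
time: 5.65
tool_pos: [0.4963, -0.3013, 0.1512]
tcp_rot: [0.002, -3.14, -0.002]
wrist_force: [0.7, 0.6, -0.8]
width: 0.528
grip_force: 31.6
```

Call:
jog_arm:
  deltas: [0,0,0.002,0,0,0,-0.5,0,0,0.003,0,0,0,-0.5,0,0,0.004,0,0,0,-0.5,0,0,0.004,0,0,0,-0.5]

```text
time: 6.05
tool_pos: [0.4972, -0.3033, 0.1489]
tcp_rot: [0.0, 3.14, -0.001]
wrist_force: [0.6, 0.3, -1.2]
width: 0.529
grip_force: 31.6
```

Call:
jog_arm:
  deltas: [0,0,0.001,0,0,0,-0.5,0,0,0.002,0,0,0,-0.5,0,0,0.003,0,0,0,-0.5,0,0,0.003,0,0,0,-0.5]

```text
time: 6.45
tool_pos: [0.4969, -0.3031, 0.1453]
tcp_rot: [0.0, 3.141, -0.0]
wrist_force: [-0.4, 0.3, 0.8]
width: 0.535
grip_force: 31.5
```

Call:
jog_arm:
  deltas: [0,0,0.001,0,0,0,-0.5,0,0,0.001,0,0,0,-0.5,0,0,0.001,0,0,0,0.1,0,0,0.001,0,0,0,0.25,0,0,0.001,0,0,0,0.5,0,0,0.001,0,0,0,0.7,0,0,0.001,0,0,0,0.8,0,0,0.001,0,0,0,0.8]

```text
time: 7.25
tool_pos: [0.4967, -0.3029, 0.1439]
tcp_rot: [-0.0, -3.141, -0.0]
wrist_force: [0.3, 0.1, 0.1]
width: 0.901
grip_force: 0.0
```

Call:
jog_arm:
  deltas: [0,0,-0.015,0,0,0,0.8,0,0,-0.045,0,0,0,0.8,0,0,-0.08,0,0,0,0.8,0,0,-0.12,0,0,0,0.8,0,0,-0.16,0,0,0,0.8,0,0,-0.18,0,0,0,0.8]

```text
time: 7.85
tool_pos: [0.4981, -0.3038, 0.3304]
tcp_rot: [0.0, 3.135, -0.007]
wrist_force: [-0.3, -0.8, 0.3]
width: 0.902
grip_force: 0.0
```

```bash
python3 d.py .637 -.0388 .33 180
```

```text
t 7.85 pos [ 0.4981 -0.3038  0.3304] yaw 180.0 q6 -2.16 w 0.902 F [-0.3 -0.8  0.3]
delta [-1.389e-01  2.651e-01  1.000e-04] [-0.2  0.4 -0. ]
```

Call:
jog_arm:
  deltas: [-0.139,0.265,0,0,0,0,0.8,-0.139,0.265,0,0,0,0,0.8,-0.139,0.265,0,0,0,0,0.8,-0.139,0.265,0,0,0,0,0.8,-0.139,0.265,0,0,0,0,0.8,-0.139,0.265,0,0,0,0,0.8,-0.139,0.265,0,0,0,0,0.8,-0.139,0.265,0,0,0,0,0.8]

```text
time: 8.65
tool_pos: [0.6362, -0.0367, 0.3249]
tcp_rot: [-0.004, 3.141, -0.001]
wrist_force: [-0.2, -0.2, -0.4]
width: 0.9
grip_force: 0.0
```

```bash
python3 d.py .637 -.0388 .241 180
```

```text
t 8.65 pos [ 0.6362 -0.0367  0.3249] yaw -179.8 q6 -1.67 w 0.9 F [-0.2 -0.2 -0.4]
delta [-0.0008 -0.002   0.0839] [-0.   0.   0.2]
```

Call:
jog_arm:
  deltas: [-0.001,-0.001,0.03,0,0,0,0.8,-0.001,-0.001,0.06,0,0,0,0.8,-0.001,-0.001,0.083,0,0,0,0.8,-0.001,-0.001,0.083,0,0,0,0.3,-0.001,-0.001,0.083,0,0,0,0.1,-0.001,-0.001,0.083,0,0,0,-0.1,-0.001,-0.001,0.083,0,0,0,-0.3,-0.001,-0.001,0.083,0,0,0,-0.5]
  squeeze: 30

```text
time: 9.45
tool_pos: [0.6373, -0.0393, 0.2432]
tcp_rot: [0.0, 3.139, -0.001]
wrist_force: [-3.3, -0.3, 5.0]
width: 0.458
grip_force: 32.2
```

Call:
jog_arm:
  deltas: [0,0,0,0,0,0,-0.5,0,0,0,0,0,0,-0.5,0,0,0,0,0,0,-0.5]

```text
time: 9.75
tool_pos: [0.6374, -0.0393, 0.2432]
tcp_rot: [0.0, 3.139, -0.001]
wrist_force: [-3.7, -0.1, 5.9]
width: 0.46
grip_force: 32.3
```

Call:
jog_arm:
  deltas: [0,0,0,0,0,4,-0.5,0,0,0,0,0,10,-0.5,0,0,0,0,0,16,-0.5,0,0,0,0,0,22,-0.5,0,0,0,0,0,28,-0.5,0,0,0,0,0,34,-0.5,0,0,0,0,0,40,-0.5,0,0,0,0,0,46,-0.5]

```text
time: 10.55
tool_pos: [0.6369, -0.0403, 0.2433]
tcp_rot: [1.233, 2.887, -0.003]
wrist_force: [-5.7, -2.7, 7.3]
width: 0.459
grip_force: 32.4
```

Call:
jog_arm:
  deltas: [0,0,0,0,0,6,-0.5,0,0,0,0,0,12,-0.5,0,0,0,0,0,18,-0.5,0,0,0,0,0,24,-0.5,0,0,0,0,0,30,-0.5,0,0,0,0,0,36,-0.5,0,0,0,0,0,42,-0.5,0,0,0,0,0,48,-0.5]

```text
time: 11.35
tool_pos: [0.6358, -0.0407, 0.2432]
tcp_rot: [2.301, 2.137, -0.005]
wrist_force: [-8.7, -3.5, 8.6]
width: 0.462
grip_force: 32.6
```

Call:
jog_arm:
  deltas: [0,0,0,0,0,6,-0.5,0,0,0,0,0,12,-0.5,0,0,0,0,0,18,-0.5,0,0,0,0,0,24,-0.5,0,0,0,0,0,30,-0.5,0,0,0,0,0,36,-0.5,0,0,0,0,0,40,-0.5,0,0,0,0,0,42,-0.5]

```text
time: 12.15
tool_pos: [0.6349, -0.0402, 0.2432]
tcp_rot: [2.913, 1.174, -0.006]
wrist_force: [-11.6, -1.5, 10.8]
width: 0.461
grip_force: 32.7
```

```bash
python3 - <<'E'
from h import *
t=cam('top');s=cam('side','s2.png')
for n,r,z in(('seat',.1125,.195),('tip',.128,.213)):
  p=(.637-r,-.0388+r*.016,z);print(n,proj(s,p))
a=cv2.resize(s['color'][150:270,180:340],None,fx=4,fy=4,interpolation=cv2.INTER_CUBIC)
b=cv2.resize(s['color'][305:375,235:275],None,fx=4,fy=4)
cv2.imwrite('pics/s2c.png',a)
E
python3 d.py .637 -.0388 .243 44
```

```text
seat (np.float64(275.1949777201321), np.float64(195.98692498661967))
tip (np.float64(280.1228335896516), np.float64(191.8528188101434))
t 12.25 pos [ 0.6349 -0.0403  0.2432] yaw 43.9 q6 0.7 w 0.461 F [-11.6  -1.9  10.7]
delta [0.0025 0.0004 0.0002] [-0.   0.2 -0.1]
```

View pics/s2c.png

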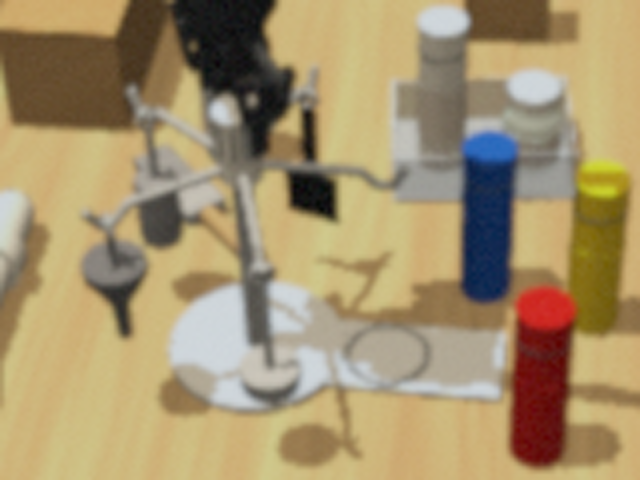

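The canister stands upright in the tub at crop (442,85). The empty hook now points along the tongue, with its tip at (405,172) above the dish at (388,353). I'll release and lift.

Call:
jog_arm:
  deltas: [0,0,0,0,0,0,-0.1,0,0,0,0,0,0,0.3,0,0,0,0,0,0,0.8,0,0,0,0,0,0,0.8,0,0,-0.02,0,0,0,0.8,0,0,-0.05,0,0,0,0.8,0,0,-0.08,0,0,0,0.8,0,0,-0.09,0,0,0,0.8]

```text
time: 13.05
tool_pos: [0.6387, -0.039, 0.3351]
tcp_rot: [2.91, 1.176, 0.009]
wrist_force: [0.0, -0.1, 0.6]
width: 0.9
grip_force: 0.0
```

```bash
python3 d.py .36 .22 .33 48
```

```text
t 13.05 pos [ 0.6387 -0.039   0.3351] yaw 44.0 q6 0.7 w 0.9 F [ 0.  -0.1  0.6]
delta [-0.0205 -0.38    0.0031] [ 0.3 -0.2 -4. ]
```

Call:
jog_arm:
  deltas: [-0.055,-0.316,0,0,0,-4,0.8,-0.055,-0.316,0,0,0,-4,0.8,-0.055,-0.316,0,0,0,-4,0.8,-0.055,-0.316,0,0,0,-4,0.8,-0.055,-0.316,0,0,0,-4,0.8,-0.055,-0.316,0,0,0,-4,0.8,-0.055,-0.316,0,0,0,-4,0.8,-0.055,-0.316,0,0,0,-4,0.8]

```text
time: 13.85
tool_pos: [0.3757, 0.1515, 0.3304]
tcp_rot: [-2.867, -1.283, -0.0]
wrist_force: [0.4, 0.0, 0.3]
width: 0.904
grip_force: 0.0
```

```bash
python3 - <<'E'
from h import *
cs=[cam('top') for _ in range(4)];t=cs[0];s=[cam('side') for _ in range(4)]
T=np.mean([c['color'] for c in cs],0).astype(np.uint8);S=np.mean([c['color'] for c in s],0).astype(np.uint8)
np.savez('im.npz',T=T,S=S)
f=lambda I,x,y,w,h,k:cv2.convertScaleAbs(cv2.resize(I[y:y+h,x:x+w],None,fx=k,fy=k,interpolation=cv2.INTER_CUBIC),alpha=1.4)
top=np.hstack([f(T,160,215,40,40,9),f(S,263,315,40,40,9)])
bot=np.hstack([f(T,270,160,60,40,6),f(S,235,180,60,40,6)])
cv2.imwrite('pics/m2.png',np.vstack([top,bot]))
E
python3 d.py .472 .341 .2 48
```

```text
t 14.25 pos [0.3785 0.1496 0.3307] yaw 47.9 q6 1.05 w 0.896 F [-0.1  0.4 -0.1]
delta [ 0.2048 -0.0589  0.1306] [-0.   0.  -0.1]
```

View pics/m2.png

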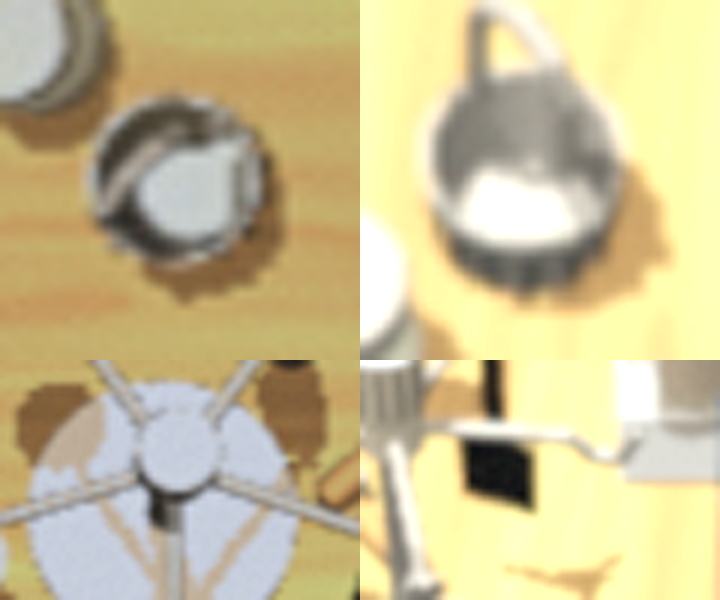

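The side view puts the hook seat at (275.4,195.4), about 1 px from the prediction. The basket's rim centre is about (179,234) in the top view and (281,332) in the side view. The arch bar in the top view runs from (171,237) to (180,229). Now I'll work out the numbers.

Run:
```python
from h import *
np.set_printoptions(precision=4,suppress=True)
t=cam('top');s=cam('side')
print('rim',onz(t,179.0,234.3,.042),onz(s,280.7,332.3,.042))
print('bar mid',onz(t,175.3,233.1,.113),'ends',onz(t,171.0,237.0,.095),onz(t,179.6,229.2,.095))
print('side peak',onz(s,278.5,315.6,.115),onz(s,276,317,.092),onz(s,284,321,.092))
for r in(.05,.07,.09,.1125):
  print(r,proj(t,(.637-r,-.039+r*.016,.207)))
I=np.load('im.npz')['T'].astype(int).sum(2)
for v in range(192,222,3): print(v,I[v,290:307])
print('seat side',onz(s,275.4,195.4,.195))
```

```text
rim [0.4724 0.3393 0.042 ] [0.4707 0.343  0.042 ]
bar mid [0.4751 0.3349 0.113 ] ends [0.4632 0.3521 0.095 ] [0.4875 0.326  0.095 ]
side peak [0.4761 0.3405 0.115 ] [0.484  0.3299 0.092 ] [0.462 0.34  0.092]
0.05 (np.float64(298.3156107561169), np.float64(194.29614593123756))
0.07 (np.float64(298.18377705054564), np.float64(201.2118253297162))
0.09 (np.float64(298.05169279269336), np.float64(208.14064809878485))
0.1125 (np.float64(297.9027976240362), np.float64(215.95133085213385))
192 [446 425 386 377 408 415 372 355 377 384 366 431 447 445 445 440 422]
195 [444 448 447 429 391 374 372 358 377 377 340 400 437 440 410 375 376]
198 [445 447 449 448 448 420 377 363 367 371 333 372 381 378 373 412 444]
201 [445 446 451 444 420 374 344 316 373 370 332 373 376 376 379 381 405]
204 [432 412 383 380 380 377 339 310 375 369 340 377 377 373 376 374 381]
207 [392 409 424 427 418 386 333 313 378 359 317 352 353 327 328 374 375]
210 [365 290 299 315 311 336 321 288 339 299 199 240 301 356 375 375 408]
213 [437 451 449 445 449 452 409 321 261 279 344 388 371 318 287 371 445]
216 [450 443 446 445 448 445 393 334 367 334 338 410 449 445 396 317 358]
219 [447 447 448 452 450 446 387 273 254 271 339 407 445 450 448 385 275]
seat side [ 0.5242 -0.0398  0.195 ]
```

Call:
jog_arm:
  deltas: [0.205,-0.057,0,0,0,2,0.8,0.205,-0.057,0,0,0,2,0.8,0.205,-0.057,0,0,0,2,0.8,0.205,-0.057,0,0,0,2,0.8,0.205,-0.057,0,0,0,2,0.8,0.205,-0.057,0.05,0,0,2,0.8,0.205,-0.057,0.1,0,0,2,0.8,0.205,-0.057,0.13,0,0,2,0.8]

```text
time: 15.15
tool_pos: [0.4709, 0.3389, 0.1966]
tcp_rot: [2.891, 1.227, -0.009]
wrist_force: [-0.1, -0.6, -0.2]
width: 0.899
grip_force: 0.0
```

Call:
jog_arm:
  deltas: [0,0,0,0,0,0,0.8,0,0,0,0,0,0,0.8]

```text
time: 15.35
tool_pos: [0.4727, 0.3401, 0.2012]
tcp_rot: [2.892, 1.226, -0.001]
wrist_force: [-0.1, 0.8, 0.1]
width: 0.898
grip_force: 0.0
```

```bash
python3 d.py .4735 .340 .074 46
```

```text
t 15.35 pos [0.4727 0.3401 0.2012] yaw 46.0 q6 1.35 w 0.898 F [-0.1  0.8  0.1]
delta [0.0006 0.0006 0.1272] [-0.   0.1 -0. ]
```

Call:
jog_arm:
  deltas: [0,0,0.03,0,0,0,0.8,0,0,0.06,0,0,0,0.8,0,0,0.09,0,0,0,0.8,0,0,0.11,0,0,0,0.8,0,0,0.12,0,0,0,0.8,0,0,0.127,0,0,0,0.8,0,0,0.127,0,0,0,0.5,0,0,0.127,0,0,0,0.3]
  squeeze: 25

```text
time: 16.15
tool_pos: [0.4738, 0.3414, 0.0758]
tcp_rot: [-2.892, -1.227, -0.004]
wrist_force: [0.1, -0.4, 1.0]
width: 0.65
grip_force: 0.0
```

Call:
jog_arm:
  deltas: [0,0,0,0,0,0,0.2,0,0,0,0,0,0,0.1,0,0,0,0,0,0,0,0,0,0,0,0,0,-0.2,0,0,0,0,0,0,-0.4,0,0,0,0,0,0,-0.5,0,0,0,0,0,0,-0.5]

```text
time: 16.85
tool_pos: [0.4732, 0.3414, 0.0752]
tcp_rot: [-2.891, -1.227, -0.003]
wrist_force: [-1.4, 1.0, 5.0]
width: 0.528
grip_force: 25.3
```

Call:
jog_arm:
  deltas: [0,0,-0.005,0,0,0,-0.5,0,0,-0.02,0,0,0,-0.5,0,0,-0.05,0,0,0,-0.5,0,0,-0.085,0,0,0,-0.5,0,0,-0.12,0,0,0,-0.5,0,0,-0.16,0,0,0,-0.5,0,0,-0.2,0,0,0,-0.5,0,0,-0.225,0,0,0,-0.5]
  squeeze: 40

```text
time: 17.65
tool_pos: [0.4734, 0.3409, 0.3038]
tcp_rot: [-2.891, -1.227, -0.008]
wrist_force: [0.2, 0.3, -0.6]
width: 0.521
grip_force: 41.0
```

```bash
python3 d.py .46 -.039 .300 0
```

```text
t 17.65 pos [0.4734 0.3409 0.3038] yaw 46.0 q6 1.35 w 0.521 F [ 0.2  0.3 -0.6]
delta [-0.2826  0.2543  0.0028] [-0.  -0.3 46. ]
```

Call:
jog_arm:
  deltas: [-0.01,0.009,0,0,0,2,-0.5,-0.03,0.027,0,0,0,5,-0.5,-0.055,0.05,0,0,0,9,-0.5,-0.08,0.072,0,0,0,13,-0.5,-0.105,0.094,0,0,0,17,-0.5,-0.13,0.117,0,0,0,21,-0.5,-0.155,0.14,0,0,0,25,-0.5,-0.18,0.162,0,0,0,29,-0.5]

```text
time: 18.45
tool_pos: [0.4626, 0.0964, 0.2976]
tcp_rot: [3.107, 0.458, -0.004]
wrist_force: [0.5, -0.2, -0.7]
width: 0.522
grip_force: 40.9
```

```bash
python3 d.py .46 -.039 .300 0
```

```text
t 18.45 pos [0.4626 0.0964 0.2976] yaw 16.8 q6 1.43 w 0.522 F [ 0.5 -0.2 -0.7]
delta [-0.0415  0.129  -0.0023] [ 0.   0.1 16.8]
```

Call:
jog_arm:
  deltas: [-0.008,0.025,0,0,0,4,-0.5,-0.016,0.05,0,0,0,8,-0.5,-0.024,0.075,0,0,0,11,-0.5,-0.032,0.1,0,0,0,14,-0.5,-0.038,0.12,0,0,0,16,-0.5,-0.042,0.129,0,0,0,17,-0.5,-0.042,0.129,0,0,0,17,-0.5,-0.042,0.129,0,0,0,17,-0.5]

```text
time: 19.25
tool_pos: [0.4611, -0.0367, 0.2985]
tcp_rot: [-3.141, 0.001, 0.002]
wrist_force: [0.9, 0.2, -1.6]
width: 0.522
grip_force: 41.0
```

```bash
python3 d.py .46 -.039 .192 0
python3 - <<'E'
from h import *
s=cam('side');t=cam('top')
f=lambda I,x,y,w,h,k:cv2.convertScaleAbs(cv2.resize(I[y:y+h,x:x+w],None,fx=k,fy=k,interpolation=cv2.INTER_CUBIC),alpha=1.2)
cv2.imwrite('pics/h1.png',np.hstack([f(s['color'],220,90,100,140,4),f(t['color'],250,150,100,140,4)]))
E
```

```text
t 19.25 pos [ 0.4611 -0.0367  0.2985] yaw -0.0 q6 1.44 w 0.522 F [ 0.9  0.2 -1.6]
delta [-0.001   0.0024  0.1065] [-0.   0.1 -0. ]
```

View pics/h1.png

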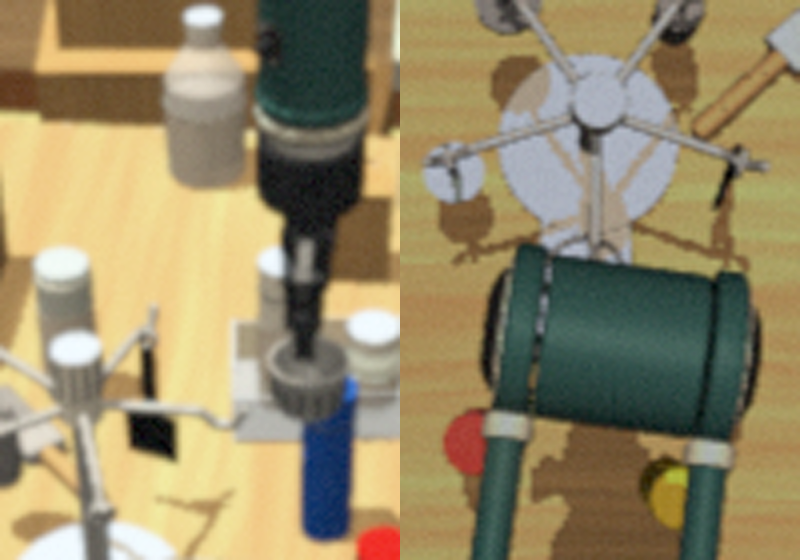

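This is my tenth and last picture. The basket hangs level in the grip, with its rim centre at crop (310,367) in the side view. The free hook at (235,415) is straight along the tongue.

```bash
python3 - <<'E'
from h import *
s=cam('side');print(onz(s,220+310/4-.4,90+366/4-.4,.2655))
E
python3 d.py .46 -.039 .192 0
```

```text
[ 0.45725109 -0.02794826  0.2655    ]
t 19.4 pos [ 0.4615 -0.0362  0.2989] yaw 0.1 q6 1.44 w 0.524 F [-0.5 -0.8 -1.5]
delta [-0.0015  0.0028  0.1069] [-0.   0.   0.1]
```

Call:
jog_arm:
  deltas: [0,0.003,0.02,0,0,0,-0.5,0,0.003,0.045,0,0,0,-0.5,0,0.003,0.07,0,0,0,-0.5,0,0.003,0.09,0,0,0,-0.5,0,0.003,0.1,0,0,0,-0.5,0,0.003,0.107,0,0,0,-0.5,0,0.003,0.107,0,0,0,-0.5,0,0.003,0.107,0,0,0,-0.5]

```text
time: 20.2
tool_pos: [0.4624, -0.04, 0.193]
tcp_rot: [3.141, 0.0, 0.002]
wrist_force: [1.1, 0.4, -0.2]
width: 0.519
grip_force: 41.1
```

```bash
python3 d.py .5265 -.039 .192 0
```

```text
t 20.2 pos [ 0.4624 -0.04    0.193 ] yaw 0.0 q6 1.43 w 0.519 F [ 1.1  0.4 -0.2]
delta [ 0.0641 -0.001   0.0011] [ 0.  -0.1  0. ]
```

Call:
jog_arm:
  deltas: [0.01,-0.001,0,0,0,0,-0.5,0.02,-0.001,0,0,0,0,-0.5,0.03,-0.001,0,0,0,0,-0.5,0.04,-0.001,0,0,0,0,-0.5,0.05,-0.001,0,0,0,0,-0.5,0.058,-0.001,0,0,0,0,-0.5,0.064,-0.001,0,0,0,0,-0.5,0.064,-0.001,0,0,0,0,-0.5]

```text
time: 21.0
tool_pos: [0.5264, -0.0391, 0.1919]
tcp_rot: [-3.142, 0.0, 0.0]
wrist_force: [-0.3, 0.3, -0.5]
width: 0.523
grip_force: 41.1
```

Call:
jog_arm:
  deltas: [0,0,0.005,0,0,0,-0.5,0,0,0.01,0,0,0,-0.5,0,0,0.014,0,0,0,-0.5,0,0,0.018,0,0,0,-0.5,0,0,0.02,0,0,0,-0.5,0,0,0.02,0,0,0,-0.5]

```text
time: 21.6
tool_pos: [0.5252, -0.039, 0.1715]
tcp_rot: [-3.141, 0.0, 0.001]
wrist_force: [0.1, 0.6, 0.0]
width: 0.521
grip_force: 41.1
```

Call:
jog_arm:
  deltas: [0,0,0.001,0,0,0,-0.5,0,0,0.002,0,0,0,-0.5,0,0,0.003,0,0,0,-0.5,0,0,0.004,0,0,0,-0.5,0,0,0.004,0,0,0,-0.5]

```text
time: 22.1
tool_pos: [0.5259, -0.0391, 0.1685]
tcp_rot: [3.141, -0.0, 0.001]
wrist_force: [-1.0, -1.1, 2.4]
width: 0.524
grip_force: 41.4
```

Call:
jog_arm:
  deltas: [0,0,0.001,0,0,0,-0.5,0,0,0.0015,0,0,0,-0.5,0,0,0.0015,0,0,0,-0.5,0,0,0.0015,0,0,0,-0.5]

```text
time: 22.5
tool_pos: [0.5261, -0.0391, 0.1681]
tcp_rot: [3.141, -0.0, 0.002]
wrist_force: [-3.3, -0.8, 7.1]
width: 0.523
grip_force: 41.8
```

Call:
jog_arm:
  deltas: [0,0,-0.001,0,0,0,-0.5,0,0,-0.001,0,0,0,-0.5,0,0,-0.001,0,0,0,0.05,0,0,-0.001,0,0,0,0.1,0,0,-0.001,0,0,0,0.2,0,0,-0.001,0,0,0,0.35,0,0,-0.001,0,0,0,0.5,0,0,-0.001,0,0,0,0.7]
  squeeze: 20

```text
time: 23.3
tool_pos: [0.5255, -0.0391, 0.1673]
tcp_rot: [-3.142, 0.0, 0.001]
wrist_force: [1.2, 1.2, 0.4]
width: 0.85
grip_force: 0.0
```

Call:
jog_arm:
  deltas: [0,0,0,0,0,0,0.9,0,0,0,0,0,0,0.9,0,0,-0.01,0,0,0,0.9,0,0,-0.03,0,0,0,0.9,0,0,-0.055,0,0,0,0.9,0,0,-0.085,0,0,0,0.9,0,0,-0.12,0,0,0,0.9,0,0,-0.15,0,0,0,0.9]

```text
time: 24.1
tool_pos: [0.5258, -0.0391, 0.3203]
tcp_rot: [3.141, -0.0, 0.003]
wrist_force: [1.2, -0.3, 0.6]
width: 0.953
grip_force: 0.0
```

Call:
jog_arm:
  deltas: [-0.04,-0.02,-0.01,0,0,0,0.9,-0.07,-0.06,-0.01,0,0,0,0.9,-0.1,-0.1,-0.01,0,0,0,0.9,-0.1,-0.14,-0.01,0,0,0,0.9,-0.1,-0.18,-0.01,0,0,0,0.9,-0.1,-0.22,-0.01,0,0,0,0.9,-0.1,-0.22,-0.01,0,0,0,0.9,-0.1,-0.22,-0.01,0,0,0,0.9]

```text
time: 24.9
tool_pos: [0.4255, 0.1816, 0.3281]
tcp_rot: [3.141, 0.004, 0.001]
wrist_force: [-0.7, 0.1, 0.1]
width: 0.95
grip_force: 0.0
```

```bash
python3 - <<'E'
from h import *
def grab():
    return cam('side'),cam('top')
s,t=grab()
for p in [(.5245,-.039,.134),(.5245,-.039,.092),(.5,-.303,.164)]: print([tuple(np.round(proj(c,p),1)) for c in(s,t)])
S0=cv2.imread('pics/s2.png');
d=cv2.absdiff(cv2.GaussianBlur(S0,(3,3),0),cv2.GaussianBlur(s['color'],(3,3),0)).sum(2)
m=(d[150:280,180:340]>90).astype(np.uint8)
n,_,st,ce=cv2.connectedComponentsWithStats(m)
for i in range(1,n):
    if st[i,4]>15: print(st[i]+[180,150,0,0,0],ce[i]+[180,150])
for k in range(6): s2=cam('side')
print('swing',cv2.absdiff(s['color'],s2['color'])[185:260,255:300].mean(), 'ref',cv2.absdiff(s['color'],s2['color'])[20:95,20:65].mean())
# ascii of dark/grey (low saturation) region round the basket
h=cv2.cvtColor(s2['color'],cv2.COLOR_BGR2HSV)
for v in range(180,250,2): print(v,''.join('#' if h[v,u,1]<60 and h[v,u,2]<140 else ('o' if h[v,u,1]<60 else '.') for u in range(240,310)))
E
python3 d.py .5 0 .3 0
```

```text
[(np.float64(275.6), np.float64(210.1)), (np.float64(297.7), np.float64(217.2))]
[(np.float64(275.8), np.float64(219.7)), (np.float64(297.3), np.float64(217.9))]
[(np.float64(290.2), np.float64(155.1)), (np.float64(386.9), np.float64(225.4))]
[221 150  34  39 768] [238.68098958 165.09765625]
[ 290  150   35   72 1349] [307.0659748  172.54410675]
[251 190  18   3  39] [257.84615385 191.20512821]
[300 193   7  12  55] [303.90909091 198.58181818]
[324 193  13   4  30] [330.7        194.46666667]
[267 199  19  26 301] [276.03986711 213.77408638]
[267 220  41  27 489] [288.46830266 232.95092025]
[257 223   9   8  48] [260.95833333 226.3125    ]
[301 223   7   6  26] [304.23076923 225.80769231]
[322 246  18   6  77] [330.87012987 248.28571429]
[331 273   9   7  45] [336.13333333 276.35555556]
swing 1.321679012345679 ref 1.7390617283950618
180 ooo##..ooo...........................oooooooo####.###################.
182 ######oo.............................oooooooo####.#.##################
184 ######...............................ooooooooo#############.##########
186 #####.....................
[... 1793 characters left out ...]
ooooooooo#oooooooooooooooooooooooooooooooooooooo...
236 oooooo##oooooooooooooooooooooooooooooooooooooo#oooooooooooooooooooo...
238 ooooooo#oooooooooooooooooooooooooooooooooooooo#oooooooooooooooooooo...
240 ooooooo#ooooooooooooooooooooooooooooooooooooooooooooooooooooooooooo...
242 oooooooooooooooooooooooooooooooooooooooooooooooooooooooooooooooooo....
244 oooooooooooooooooooooooooooooooooooooooooooooooooooooooooooooooooo....
246 oooooooooooo##ooooooooo.oooooooooooooooooooooooooooooooooooooooooo....
248 oo###########oooooo.......................ooooooooooooooooooooooo.....
t 25.3 pos [0.4258 0.1802 0.3276] yaw -0.1 q6 1.92 w 0.949 F [ 0.6 -0.4 -0.7]
delta [0.0745 0.18   0.0276] [ 0.  -0.  -0.1]
```

```bash
python3 -c "
from workcell import finish_job
print(finish_job())"
```

```text
the job is handed in; nothing more can be done
None
```

I handed the job in at about 25 s: the canister stands upright in the free end of the tub, the empty hook is within about 1° of straight above the dish, and the basket hangs still on that hook with the gripper clear.

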